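Sample pots to the desk rack in reverse order

TASK

Move the four sample pots from the grey carrying rack to the light-wood desk rack in reverse order, so that the last one collected gets logged first: the pot nearest the black knob of the carrying rack goes to the place farthest from the black knob of the desk rack, the next one to the next place, and so on. Keep the pots upright, set each one down rather than dropping it, and leave each standing flat on the floor of its own place.

Things in the scene. Friction and masses are not known exactly. Their poses are not given: they have to be found in the camera images.
- carrier: Steel-grey flat carrying rack, a fixed plate 250 x 72 x 8 mm with four coloured cups in a row along its x axis, 60 mm apart (cup centres at x = -90, -30, +30, +90 mm, y = 0). Origin: centre of its underside, on the desk. A black knob (22 mm across, top 30 mm above the desk) stands at its -x end, at x = -140 mm. It does not move.
- desk_rack: Light-wood desk rack with white walls, a fixed base 250 x 72 x 8 mm with four square open places in a row along its x axis, 60 mm apart (centres at x = -90, -30, +30, +90 mm, y = 0), empty at the start. Each place is 56 x 56 mm inside; its floor is 8 mm above the desk, its 4 mm thick walls rise to 22 mm above the desk. Origin: centre of its underside, on the desk. A black knob (22 mm across, top 30 mm above the desk) stands at its -x end, at x = -140 mm. It does not move.
- cup_red: Red square cup fixed on the carrying rack, where the pot with the red lid stands at the start; 54 x 54 mm outside, 48 x 48 mm inside, rim 11 mm high. It stays on the rack for good, so it shows where the red pot started. Origin: centre of its underside, on the rack's plate 8 mm above the desk; its floor is 3 mm higher.
- cup_yellow: Yellow square cup fixed on the carrying rack, where the pot with the yellow lid stands at the start; 54 x 54 mm outside, 48 x 48 mm inside, rim 11 mm high. It stays on the rack for good, so it shows where the yellow pot started. Origin: centre of its underside, on the rack's plate 8 mm above the desk; its floor is 3 mm higher.
- cup_green: Green square cup fixed on the carrying rack, where the pot with the green lid stands at the start; 54 x 54 mm outside, 48 x 48 mm inside, rim 11 mm high. It stays on the rack for good, so it shows where the green pot started. Origin: centre of its underside, on the rack's plate 8 mm above the desk; its floor is 3 mm higher.
- cup_blue: Blue square cup fixed on the carrying rack, where the pot with the blue lid stands at the start; 54 x 54 mm outside, 48 x 48 mm inside, rim 11 mm high. It stays on the rack for good, so it shows where the blue pot started. Origin: centre of its underside, on the rack's plate 8 mm above the desk; its floor is 3 mm higher.
- pot_red: White sample pot with a red lid: an upright smooth cylinder 40 mm in diameter (lid 41.6 mm, to look at only) and 80 mm high, about 70 g, loose. Origin: centre of its underside, z axis up. It stands 20 mm from its neighbours, so take it from above with the fingers on either side of the row, above the cup's rim.
- pot_yellow: White sample pot with a yellow lid: an upright smooth cylinder 40 mm in diameter (lid 41.6 mm, to look at only) and 80 mm high, about 70 g, loose. Origin: centre of its underside, z axis up. It stands 20 mm from its neighbours, so take it from above with the fingers on either side of the row, above the cup's rim.
- pot_green: White sample pot with a green lid: an upright smooth cylinder 40 mm in diameter (lid 41.6 mm, to look at only) and 80 mm high, about 70 g, loose. Origin: centre of its underside, z axis up. It stands 20 mm from its neighbours, so take it from above with the fingers on either side of the row, above the cup's rim.
- pot_blue: White sample pot with a blue lid: an upright smooth cylinder 40 mm in diameter (lid 41.6 mm, to look at only) and 80 mm high, about 70 g, loose. Origin: centre of its underside, z axis up. It stands 20 mm from its neighbours, so take it from above with the fingers on either side of the row, above the cup's rim.

How it is judged (in metres and radians):
At the end, for the whole second after the job is handed in: Every pot stands upright (within 0.1 rad) on the floor of a desk-rack place (4 mm in height, 12 mm off its centre along each rack axis), released and at rest, in reverse order: the pot of the cup at x on the carrying rack is at -x on the desk rack (racks' own frames) (((x of cup_red in the frame of carrier between -0.11 and -0.07 m and x of pot_red in the frame of desk_rack between 0.078 and 0.102 m) or (x of cup_red in the frame of carrier between -0.05 and -0.01 m and x of pot_red in the frame of desk_rack between 0.018 and 0.042 m) or (x of cup_red in the frame of carrier between 0.01 and 0.05 m and x of pot_red in the frame of desk_rack between -0.042 and -0.018 m) or (x of cup_red in the frame of carrier between 0.07 and 0.11 m and x of pot_red in the frame of desk_rack between -0.102 and -0.078 m)) and y of pot_red in the frame of desk_rack between -0.012 and 0.012 m and z of pot_red in the frame of desk_rack between 0.004 and 0.012 m and angle between each of pot_red, pot_yellow, pot_green, pot_blue's own z axis and vertical below 0.1 rad and linear speed of each of pot_red, pot_yellow, pot_green, pot_blue below 0.02 m/s and contact force between each of pot_red, pot_yellow, pot_green, pot_blue and the fingers below 0.05 N and ((x of cup_yellow in the frame of carrier between -0.11 and -0.07 m and x of pot_yellow in the frame of desk_rack between 0.078 and 0.102 m) or (x of cup_yellow in the frame of carrier between -0.05 and -0.01 m and x of pot_yellow in the frame of desk_rack between 0.018 and 0.042 m) or (x of cup_yellow in the frame of carrier between 0.01 and 0.05 m and x of pot_yellow in the frame of desk_rack between -0.042 and -0.018 m) or (x of cup_yellow in the frame of carrier between 0.07 and 0.11 m and x of pot_yellow in the frame of desk_rack between -0.102 and -0.078 m)) and y of pot_yellow in the frame of desk_rack between -0.012 and 0.012 m and z of pot_yellow in the frame of desk_rack between 0.004 and 0.012 m and ((x of cup_green in the frame of carrier between -0.11 and -0.07 m and x of pot_green in the frame of desk_rack between 0.078 and 0.102 m) or (x of cup_green in the frame of carrier between -0.05 and -0.01 m and x of pot_green in the frame of desk_rack between 0.018 and 0.042 m) or (x of cup_green in the frame of carrier between 0.01 and 0.05 m and x of pot_green in the frame of desk_rack between -0.042 and -0.018 m) or (x of cup_green in the frame of carrier between 0.07 and 0.11 m and x of pot_green in the frame of desk_rack between -0.102 and -0.078 m)) and y of pot_green in the frame of desk_rack between -0.012 and 0.012 m and z of pot_green in the frame of desk_rack between 0.004 and 0.012 m and ((x of cup_blue in the frame of carrier between -0.11 and -0.07 m and x of pot_blue in the frame of desk_rack between 0.078 and 0.102 m) or (x of cup_blue in the frame of carrier between -0.05 and -0.01 m and x of pot_blue in the frame of desk_rack between 0.018 and 0.042 m) or (x of cup_blue in the frame of carrier between 0.01 and 0.05 m and x of pot_blue in the frame of desk_rack between -0.042 and -0.018 m) or (x of cup_blue in the frame of carrier between 0.07 and 0.11 m and x of pot_blue in the frame of desk_rack between -0.102 and -0.078 m)) and y of pot_blue in the frame of desk_rack between -0.012 and 0.012 m and z of pot_blue in the frame of desk_rack between 0.004 and 0.012 m); the robot touches nothing.
It fails at once if a pot is tipped by more than about 45 degrees (angle between any of pot_red, pot_yellow, pot_green, pot_blue's own z axis and vertical above 0.8 rad).
It fails at once if a pot is dropped: falling free, faster than 0.4 m/s, while its foot is still more than 33 mm above the desk ((contact force between pot_red and anything else below 0.02 N and linear speed of pot_red above 0.4 m/s and height (world z) of pot_red above 0.033 m) or (contact force between pot_yellow and anything else below 0.02 N and linear speed of pot_yellow above 0.4 m/s and height (world z) of pot_yellow above 0.033 m) or (contact force between pot_green and anything else below 0.02 N and linear speed of pot_green above 0.4 m/s and height (world z) of pot_green above 0.033 m) or (contact force between pot_blue and anything else below 0.02 N and linear speed of pot_blue above 0.4 m/s and height (world z) of pot_blue above 0.033 m)).
It also fails if it takes over 109 s, if anything falls off the work surface, if the arm or the gripper's body presses on something with over 40 N, if the wrist force passes 120 N, or if a joint passes its speed limit or range.

ROBOT

A 6-joint arm with a two-finger parallel gripper is mounted at the origin on the work surface. World frame = base frame: x ahead of the robot, y to its left, z up, the work surface at z = 0. Lengths are in m, angles in degrees, forces in N, time in s.
With the tool pointing down it reaches from about 0.375 to 0.75 m from the base axis. Payload 9 kg.
Tool frame: the origin (TCP) lies where the fingers leave the gripper's body, on its centre line; the fingertips stand 73 mm ahead of it and the grasp point (between the pads) lies 54 mm ahead of it (robot.tip_reach is the distance from the TCP to the fingertips, in m); z points along the fingers, y is the direction in which the jaws open and shut (so a half turn about z gives the same grasp; the last joint's range is limited). The gripper opens to 85 mm and grips with 20 to 120 N. Pads are 22 mm wide; open, the fingers measure 114 mm over their backs; the gripper's body (76 mm by 85 mm) begins 54 mm behind the grasp point. The pads swing forward as they close: fully open they stand 13 mm farther back than shut.
Start: joints at [-81.228, 5.964, 5.575, 89.605, 0, 77.527], TCP at [0.217, -0.559, 0.304] pointing down, gripper open.
Joint ranges: [-171.21, 171.21], [-48.23, 106.86], [-62.78, 66.21], [-105.2, 120.99], [-86.42, 89.51], [-180, 180]. Speed limits (degrees/s): [127.2, 127.2, 147.25, 180, 180, 180].

INTERFACE

Orientations are given as [roll, pitch, yaw] about the fixed x, y, z axes, in that order (R = Rz(yaw) Ry(pitch) Rx(roll)).
In Python, from plant import robot gives the robot as it stands. Calls block until the motion is done:
- robot.move_pose(position, orientation): joint-space move of the TCP to a pose.
- robot.line_to(position, vel=0.15, rotation=None, guard=None): straight line of the TCP; rotation=None keeps the orientation; vel is the mean speed in m/s. With guard (N) it stops when the force on the tool has changed by that much, and returns True; else False.
- robot.goto_joints(angles): joint-space move.
- robot.set_gripper(opening): finger opening in m; the grip force is fixed at half the most; returns when the fingers have stopped.
- robot.pause(seconds).
- robot.ik(position, orientation): joint angles nearest the present ones, or None.
- robot.observe(): the state.
- robot.grab_frame(name): name is "side" or "top"; returns the picture (400x640x3 uint8, blue, green, red); there is no depth.
- robot.get_calibration(name): a dict with "vertical_fov" (degrees; the focal length in pixels is half the picture's height over the tangent of half this angle, whatever the lens; pixels are square), "cx", "cy" (the principal point, pixels), "rvec" (rotation vector, rad) and "tvec" (3), from world to camera coordinates, as OpenCV has them. Camera axes: x right, y down, z forward; pixel columns grow to the right and rows downward; lengths in m; the calibration is good to about 2 mm. A picture is of the moment at which its call begins. get_calibration takes no time and is no camera call.
A pose or a line that the arm cannot do raises robot.IKError and nothing moves.
- robot.job_done(): hands the job in, once; it reports no verdict.
The state is a dict: "time": time; "q": joint angles; "qvel": joint speeds; "joint_torque": joint torques, N m; "tool_pos": TCP position; "tcp_rot": TCP orientation; "ft_force": force on the tool from outside, world axes, zero at the start; "torque": the same for the moment, N m; "gripper_width": finger opening in m.
Only numpy, scipy, OpenCV 4.12 (cv2) and the standard library are available. Lean on these libraries where they do the work, as an engineer would, in place of code of your own. Each camera call takes 0.05 s, during which the arm holds its last target.

## Working session

There is one attempt and no reset: what is moved stays moved. The work goes in short steps, each a Python script; the robot and the scene stay as the last script left them, time stands still between calls to the robot, and variables do not carry over. Pictures are saved under pics/ and viewed, and the job is handed in when it is done.

```bash
mkdir -p pics; ls; python3 - <<'E'
from plant import robot
import cv2
for n in("side","top"):
    cv2.imwrite(f"pics/{n}0.png",robot.grab_frame(n)); print(n,robot.get_calibration(n))
o=robot.observe();print(o["time"],o["tool_pos"],o["tcp_rot"],o["gripper_width"])
E
```

```text
pics
side {'vertical_fov': 53.522880989807234, 'cx': 315.91545150748226, 'cy': 207.55139026534005, 'rvec': array([ 0.41969425, -2.72197036,  1.22340582]), 'tvec': array([0.52276745, 0.13534996, 0.72445501])}
top {'vertical_fov': 47.76821751841767, 'cx': 317.5786106477898, 'cy': 201.98850705095523, 'rvec': array([ 2.16140112, -2.11370084,  0.12646597]), 'tvec': array([-0.02910952,  0.57507048,  0.7510491 ])}
0.1 [ 0.21740247 -0.55899727  0.30317225] [-1.79929368e+02 -1.58835135e-02  2.12460538e+01] 0.08559684404020719
```

View pics/top0.png

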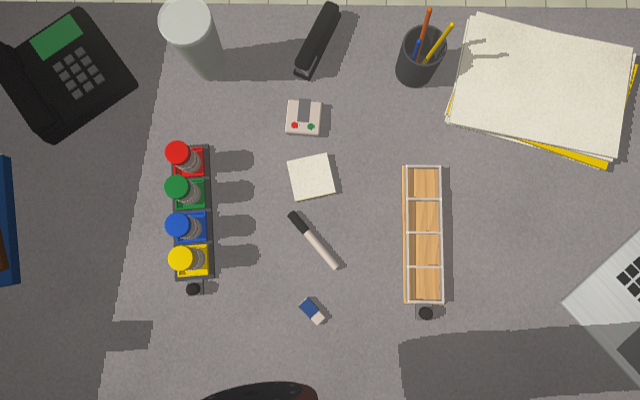

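View pics/side0.png

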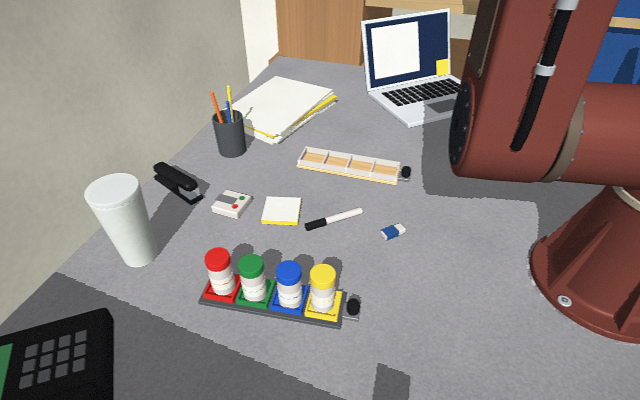

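Top view: the carrier is on the left with its knob at (193,289). Going away from the knob, its pots are yellow, blue, green, red. The desk rack is on the right, with its knob at (426,313) and walls spanning about (403-443,165-303). Next I'll measure these positions.

```bash
cat > h.py <<'E'
import numpy as np,cv2
from plant import robot
def cal(n):
    c=robot.get_calibration(n);f=200/np.tan(np.radians(c["vertical_fov"]/2))
    K=np.array([[f,0,c["cx"]],[0,f,c["cy"]],[0,0,1.]]);R=cv2.Rodrigues(c["rvec"])[0];return K,R,np.array(c["tvec"]).ravel()
def ray(n,uv,z):
    K,R,t=cal(n);o=-R.T@t;d=R.T@np.linalg.solve(K,[uv[0],uv[1],1.]);return (o+d*(z-o[2])/d[2])
def tri(uvt,uvs):
    P=[];
    for n in("top","side"):
        K,R,t=cal(n);P.append(K@np.c_[R,t])
    X=cv2.triangulatePoints(P[0],P[1],np.array(uvt,float).reshape(2,1),np.array(uvs,float).reshape(2,1)).ravel();return X[:3]/X[3]
def mask(img,c):
    h=cv2.cvtColor(img,cv2.COLOR_BGR2HSV);H,S,V=cv2.split(h)
    r={"red":(H<8)|(H>172),"yellow":(H>20)&(H<34),"green":(H>50)&(H<90),"blue":(H>100)&(H<125)}[c]
    return (r&(S>130)&(V>60)).astype(np.uint8)
def blobs(m,mn=30):
    n,l,s,c=cv2.connectedComponentsWithStats(m,connectivity=4);return [(s[i].tolist(),c[i].round(1).tolist(),l==i) for i in range(1,n) if s[i][4]>=mn]
E
python3 - <<'E'
from h import *
I={n:cv2.imread(f"pics/{n}0.png") for n in("top","side")}
for c in("red","yellow","green","blue"):
    for n in I:
        print(c,n,[b[:2] for b in blobs(mask(I[n],c))])
h=cv2.cvtColor(I["top"],cv2.COLOR_BGR2HSV)
for c,(u,v) in dict(r=(178,153),g=(176,188),b=(178,225),y=(180,258),wall=(405,230),wood=(424,185),knob=(426,313)).items(): print(c,h[v,u],ray("top",(u,v),.091).round(3))
sub=I["top"][130:330,140:460];cv2.imwrite("pics/zoomt.png",cv2.resize(sub,None,fx=2.5,fy=2.5,interpolation=cv2.INTER_CUBIC))
E
```

```text
red top [([165, 140, 40, 38, 820], [183.5, 157.3])]
red side [([502, 0, 11, 16, 62], [506.8, 6.8]), ([531, 0, 13, 8, 59], [537.5, 3.4]), ([511, 0, 45, 52, 552], [533.9, 18.8]), ([572, 0, 11, 16, 48], [577.7, 8.3]), ([465, 0, 175, 182, 8549], [559.3, 101.7]), ([508, 10, 10, 14, 46], [513.4, 18.1]), ([496, 22, 10, 19, 60], [500.9, 31.6]), ([502, 23, 26, 26, 211], [513.8, 35.6]), ([530, 43, 15, 26, 90], [536.6, 55.8]), ([527, 45, 7, 11, 31], [530.5, 49.7]), ([490, 53, 9, 15, 57], [493.9, 59.8]), ([505, 66, 10, 12, 35], [510.1, 71.9]), ([487, 67, 7, 9, 31], [490.8, 71.1]), ([492, 73, 11, 11, 43], [496.9, 77.5]), ([483, 76, 9, 16, 65], [487.1, 83.2]), ([502, 78, 13, 9, 35], [506.9, 81.5]), ([503, 84, 9, 10, 36], [506.9, 87.9]), ([471, 85, 4, 12, 30], [472.9, 90.7]), ([482, 91, 9, 16, 48], [485.3, 98.1]), ([509, 93, 16, 16, 87], [514.9, 99.3]), ([477, 109, 8, 9, 32], [480.8, 112.7]), ([597, 136, 10, 9, 37], [601.4, 139.9]), ([569, 137, 71, 42, 1709], [608.3, 157.0]), ([566, 169, 17, 12, 73], [573.5, 173.4]), ([517, 176, 11, 6, 32], [522.7, 178.8]), ([586, 198, 9, 12, 32], [589.4, 204.1]), 
[... 1105 characters left out ...]
]), ([0, 155, 13, 132, 776], [4.3, 227.7]), ([164, 211, 43, 32, 875], [185.3, 225.5]), ([299, 299, 19, 19, 189], [308.3, 307.7])]
blue side [([613, 0, 27, 19, 415], [627.8, 8.7]), ([366, 13, 82, 75, 2239], [416.8, 46.5]), ([588, 27, 52, 57, 2307], [618.0, 57.4]), ([226, 101, 6, 22, 61], [228.3, 111.9]), ([382, 225, 17, 15, 144], [390.6, 231.7]), ([276, 260, 25, 26, 526], [288.1, 272.5]), ([270, 285, 39, 31, 388], [287.9, 303.2])]
r [  1 211 210] [0.646 0.218 0.091]
g [ 68 168 132] [0.587 0.218 0.091]
b [110 190 183] [0.526 0.21  0.091]
y [ 26 244 228] [0.472 0.203 0.091]
wall [ 14  37 164] [ 0.526 -0.16   0.091]
wood [ 17 123 207] [ 0.6   -0.191  0.091]
knob [13 35 65] [ 0.395 -0.193  0.091]
```

View pics/zoomt.png

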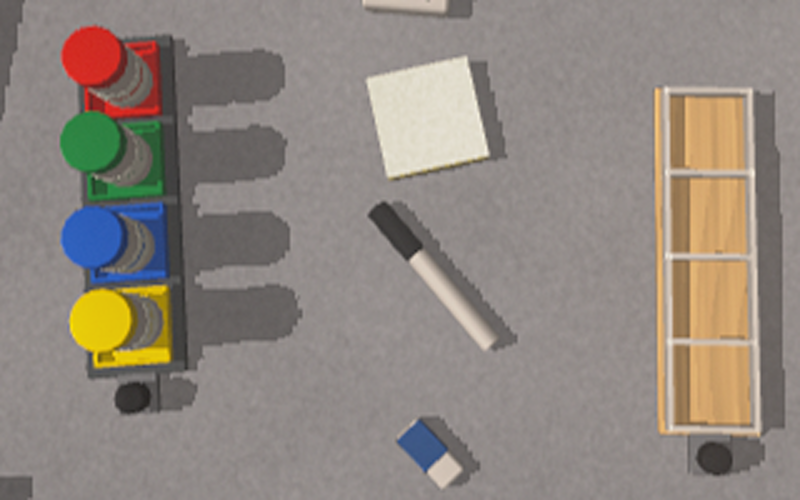

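```bash
cat > m.py <<'E'
from h import *
def lid(img,c,x0=None):
    m=mask(img,c); m=cv2.morphologyEx(m,cv2.MORPH_OPEN,cv2.getStructuringElement(cv2.MORPH_ELLIPSE,(19,19)))
    return m
E
python3 - <<'E'
from m import *
T=cv2.imread("pics/top0.png");S=cv2.imread("pics/side0.png")
sideb=dict(red=(217.1,259.0),yellow=(322.4,276),green=(250.2,265.8),blue=(288.1,272.5))
L=[]
for c in("yellow","blue","green","red"):
    m=lid(T,c);m[:, 220:]=0;m[:,:150]=0;m[:130]=0
    b=blobs(m)
    b=max(b,key=lambda b:b[0][4]);p=ray("top",b[1],.091);L.append(p)
    print(c,b[:2],p.round(4),"tri lid(side blob centre ~5mm below)",tri(b[1],sideb[c]).round(4))
L=np.array(L);print(np.linalg.norm(np.diff(L[:,:2],axis=0),axis=1))
d=L[3]-L[0];print("dir",np.degrees(np.arctan2(d[1],d[0])))
g=cv2.cvtColor(T,cv2.COLOR_BGR2HSV)
k=((g[...,2]<75)).astype(np.uint8)
for b in blobs(k,60):
    if 150<b[1][0]<460 and 250<b[1][1]<340: print("knob",b[:2],ray("top",b[1],.03).round(4))
w=((g[...,1]<60)&(g[...,2]>175)).astype(np.uint8);w[:,:395]=0;w[:,455:]=0;w[:155]=0;w[315:]=0
ys,xs=np.nonzero(w);P=np.array([ray("top",(x,y),.022)[:2] for x,y in zip(xs,ys)],np.float32)
r=cv2.minAreaRect(P);print(len(P),r,cv2.boxPoints(r))
cv2.imwrite("pics/wm.png",cv2.resize(w[150:320,395:455]*255,None,fx=3,fy=3,interpolation=0))
# side check of white
for z4 in [(665,88),(753,88),(761,431),(667,430)]:
    print(ray("top",(z4[0]/2.5+140,z4[1]/2.5+130),.022).round(4))
E
```

```text
yellow ([168, 245, 27, 27, 551], [180.9, 257.8]) [0.4724 0.2019 0.091 ] tri lid(side blob centre ~5mm below) [0.4725 0.2045 0.0828]
blue ([165, 212, 26, 26, 505], [177.3, 224.5]) [0.5264 0.2114 0.091 ] tri lid(side blob centre ~5mm below) [0.5271 0.2142 0.0827]
green ([165, 175, 23, 24, 429], [175.9, 186.4]) [0.5896 0.218  0.091 ] tri lid(side blob centre ~5mm below) [0.5908 0.2205 0.0838]
red ([165, 140, 26, 25, 490], [177.3, 152.4]) [0.6474 0.2196 0.091 ] tri lid(side blob centre ~5mm below) [0.6497 0.2227 0.0824]
[0.05478018 0.06358215 0.05785164]
dir 5.797010577568142
knob ([186, 283, 15, 12, 145], [192.9, 288.6]) [0.4205 0.1971 0.03  ]
knob ([419, 307, 14, 13, 144], [425.5, 312.9]) [ 0.3897 -0.2048  0.03  ]
942 ((0.5290263891220093, -0.2049902379512787), (0.24407115578651428, 0.06430751085281372), 0.4323902726173401) [[ 0.40675163 -0.17375836]
 [ 0.40723693 -0.23806402]
 [ 0.65130115 -0.23622212]
 [ 0.65081584 -0.17191646]]
[ 0.6486 -0.174   0.022 ]
[ 0.6498 -0.2372  0.022 ]
[ 0.4075 -0.2392  0.022 ]
[ 0.4065 -0.1745  0.022 ]
```

View pics/wm.png

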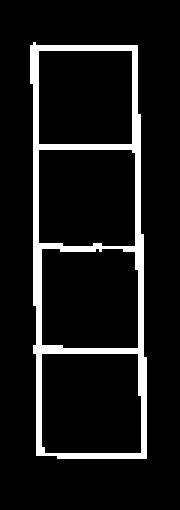

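The desk rack walls measure 244 x 64 mm, as expected, with the centre at (0.529, -0.205) and yaw 0.4°. The knob distances (0.139 m) fit too. I'll move the yellow pot first and check the result.

```bash
cat > mv.py <<'E'
from h import *
POTS=dict(yellow=(.4724,.2025),blue=(.5266,.2120),green=(.5898,.2185),red=(.648,.2205))
PL=dict(yellow=.09,blue=.03,green=-.03,red=-.09)
C=np.array([.529,-.205]);YD=.43;YC=6.0;G=.114;UP=.235
def place_xy(c):
    a=np.radians(YD);return C+PL[c]*np.array([np.cos(a),np.sin(a)])
def st(s):
    o=robot.observe();print(s,round(o["time"],1),o["tool_pos"].round(4),"w",round(o["gripper_width"],4),"F",np.round(o["ft_force"],1))
def do(c):
    x,y=POTS[c];px,py=place_xy(c)
    robot.line_to([x,y,UP],vel=.25,rotation=[180,0,YC])
    robot.line_to([x,y,G],vel=.12)
    robot.set_gripper(.030);st("grip "+c)
    w=robot.observe()["gripper_width"]
    if not .036<w<.045: print("BAD GRIP");return False
    robot.line_to([x,y,UP],vel=.12);st("lifted")
    robot.line_to([px,py,UP],vel=.2,rotation=[180,0,YD])
    robot.line_to([px,py,G+.005],vel=.12)
    hit=robot.line_to([px,py,G-.005],vel=.02,guard=4);st(f"down hit={hit}")
    robot.set_gripper(.085);robot.pause(.2)
    robot.line_to([px,py,UP],vel=.15);st("released");return True
E
python3 - <<'E'
from mv import *
p=robot.observe()["tool_pos"]
robot.line_to([p[0],p[1],.37],vel=.2)
robot.move_pose([.4724,.2025,.3],[180,0,YC]);st("above")
do("yellow")
p=robot.observe()["tool_pos"];robot.line_to([.53,.0,UP],vel=.25)
for n in("top","side"): cv2.imwrite(f"pics/{n}1.png",robot.grab_frame(n))
E
```

```text
above 4.3 [0.4725 0.2023 0.3   ] w 0.0854 F [0.6 0.2 0.2]
grip yellow 6.3 [0.4726 0.2029 0.1145] w 0.0387 F [-0.3  3.8  3.8]
lifted 7.5 [0.472  0.2024 0.234 ] w 0.0388 F [ 0.1  0.4 -1.9]Traceback (most recent call last):
  File "<stdin>", line 5, in <module>
  File "mv.py", line 17, in do
    robot.line_to([px,py,UP],vel=.2,rotation=[180,0,YD])
    ~~~~~~~~~~~~~^^^^^^^^^^^^^^^^^^^^^^^^^^^^^^^^^^^^^^^
plant.IKError: the arm cannot follow that straight line within its joint ranges
```

```bash
python3 - <<'E'
from mv import *
print(robot.observe()["q"].round(1),robot.observe()["tcp_rot"])
for x,y,yw in [(.4724,.2025,YC),(.545,0,3),(.619,-.204,.43),(.619,-.204,180.43),(.439,-.205,.43),(.439,-.205,180.43),(.648,.22,6),(.648,.22,-174)]:
    q=robot.ik([x,y,UP],[180,0,yw]);print(x,y,yw,None if q is None else np.round(q,1))
E
```

```text
[   8.6   -9.3  -16.6   82.7   -0.  -177.4] [1.79985046e+02 8.53566130e-02 5.99849931e+00]
0.4724 0.2025 6.0 [   8.6   -9.3  -16.6   82.7    0.  -177.4]
0.545 0 3 [-13.8  -3.8 -11.4  82.3   0.  163.2]
0.619 -0.204 0.43 [-29.7  14.9   8.3  83.4   0.  149.9]
0.619 -0.204 180.43 [-29.7  14.9   8.3  83.4   0.  -30.1]
0.439 -0.205 0.43 [-40.5 -14.6 -21.2  83.4   0.  139. ]
0.439 -0.205 180.43 [-40.5 -14.6 -21.2  83.4   0.  -41. ]
0.648 0.22 6 [   7.8   20.8   15.3   84.5    0.  -178.2]
0.648 0.22 -174 [ 7.8 20.8 15.3 84.5  0.   1.8]
```

Joint 6 sits near its limit in this yaw branch, so I'll use the equivalent grasp turned by half a turn (joint 6 between about 2° and -41°).

```bash
sed -i 's/YD=.43;YC=6.0/YD=-179.57;YC=-174.0/; s/a=np.radians(YD)/a=np.radians(.43)/' mv.py
python3 - <<'E'
from mv import *
robot.move_pose([.4724,.2025,UP],[180,0,YC]);st("turned")
px,py=place_xy("yellow")
robot.line_to([px,py,UP],vel=.2,rotation=[180,0,YD])
robot.line_to([px,py,G+.005],vel=.12);st("pre")
hit=robot.line_to([px,py,G-.005],vel=.02,guard=4);st(f"down hit={hit}")
for n in("top","side"): cv2.imwrite(f"pics/{n}1.png",robot.grab_frame(n))
E
```

```text
turned 10.1 [0.4724 0.2025 0.2349] w 0.0386 F [0.4 0.7 0.2]
pre 13.6 [ 0.6195 -0.2046  0.1201] w 0.0388 F [ 0.5 -0.1 -0.6]
down hit=True 14.0 [ 0.6192 -0.2047  0.111 ] w 0.0392 F [ 1.  -1.2  4.3]
```

View pics/side1.png

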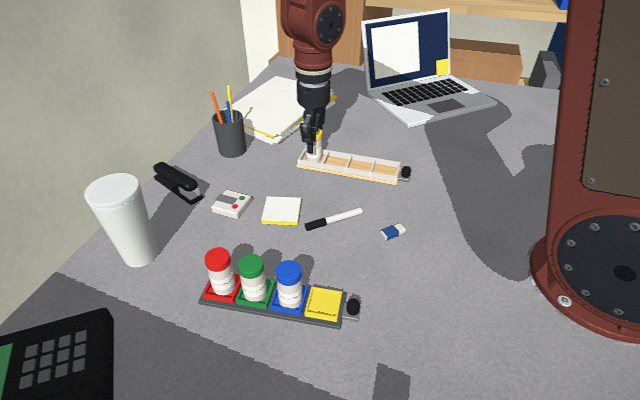

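View pics/top1.png

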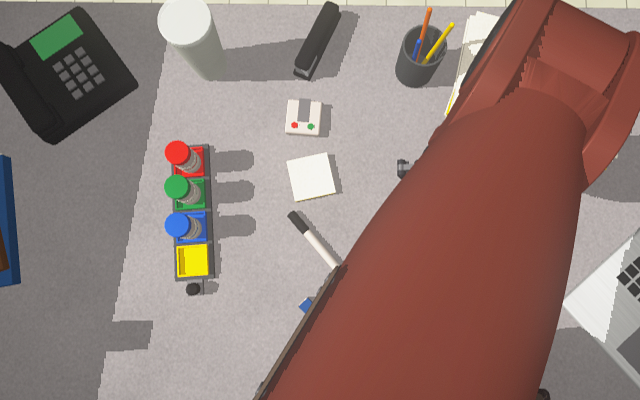

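The yellow pot is over the far place. Contact came at TCP z 0.111, exactly 3 mm below the grasp height, which matches a floor at 8 mm versus 11 mm. I'll release, then check the view from above the carrier.

```bash
python3 - <<'E'
from mv import *
px,py=place_xy("yellow")
robot.set_gripper(.085);robot.pause(.2)
robot.line_to([px,py,UP],vel=.15);st("rel")
x,y=POTS["blue"]
robot.line_to([x,y,UP],vel=.25,rotation=[180,0,YC]);st("above blue")
from m import lid
T=robot.grab_frame("top");cv2.imwrite("pics/top2.png",T);cv2.imwrite("pics/side2.png",robot.grab_frame("side"))
m=lid(T,"yellow");m[:,:380]=0;m[:150]=0;m[:,470:]=0
for b in blobs(m): print(b[:2],ray("top",b[1],.088).round(4),"goal",px,py)
E
```

```text
rel 15.8 [ 0.6186 -0.2041  0.2337] w 0.0848 F [-0.2  0.3 -0.5]
above blue 17.7 [0.5268 0.2112 0.235 ] w 0.0853 F [-0.2 -0.7  0.6]
([420, 162, 26, 26, 503], [432.4, 174.6]) [ 0.6184 -0.2059  0.088 ] goal 0.618997465442655 -0.20432456392003656
```

View pics/top2.png

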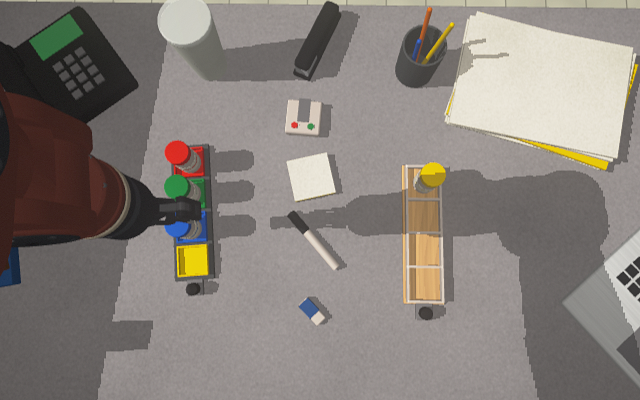

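View pics/side2.png

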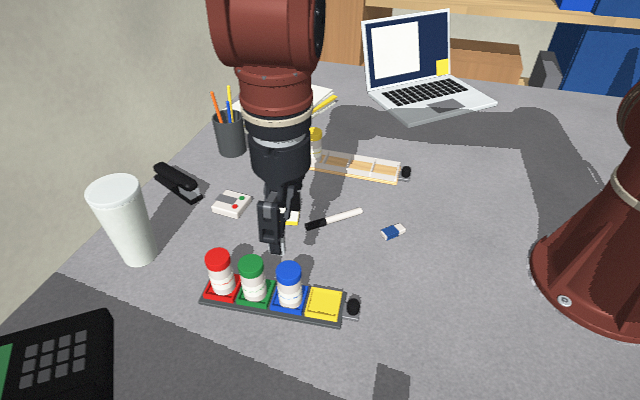

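The yellow pot stands upright in the far place. Its lid is at (432,175) in the top view, within 2 mm of the goal. Next is blue, then the rest.

```bash
python3 - <<'E'
from mv import *
from m import lid
if do("blue"):
    x,y=POTS["green"];robot.line_to([x,y,UP],vel=.25,rotation=[180,0,YC])
    T=robot.grab_frame("top");cv2.imwrite("pics/top3.png",T)
    for c in("yellow","blue"):
        m=lid(T,c);m[:,:380]=0;m[:150]=0;m[:,470:]=0
        for b in blobs(m): print(c,b[:2],(ray("top",b[1],.088)[:2]-place_xy(c)).round(4))
E
```

```text
grip blue 19.7 [0.527  0.2121 0.1146] w 0.0388 F [0.1 0.9 4.5]
lifted 20.8 [0.5262 0.2119 0.234 ] w 0.0387 F [-0.7  0.5 -1.2]
down hit=True 24.6 [ 0.5593 -0.2049  0.1116] w 0.0387 F [-0.4 -0.1  5.4]
released 26.3 [ 0.5586 -0.2045  0.2338] w 0.0852 F [-0.2  1.  -0.4]
yellow ([420, 162, 26, 26, 499], [432.3, 174.6]) [-0.0006 -0.0014]
blue ([420, 199, 26, 25, 487], [432.7, 210.9]) [-0.0009 -0.0009]
```

View pics/top3.png

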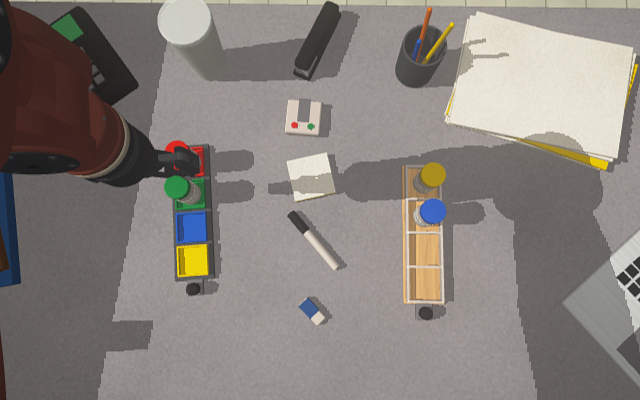

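The yellow (432,175) and blue (433,211) lids are both within 2 mm of their goals. The green and red pots haven't been disturbed.

```bash
python3 - <<'E'
from mv import *
from m import lid
if do("green") and do("red"):
    robot.line_to([.45,.2,.3],vel=.25,rotation=[180,0,YC]);robot.pause(.3)
    T=robot.grab_frame("top");cv2.imwrite("pics/top4.png",T);cv2.imwrite("pics/side4.png",robot.grab_frame("side"))
    for c in POTS:
        m=lid(T,c);m[:,:380]=0;m[:150]=0;m[:,470:]=0
        for b in blobs(m): print(c,b[:2],(ray("top",b[1],.088)[:2]-place_xy(c)).round(4))
    st("end")
E
```

```text
grip green 30.1 [0.5902 0.2186 0.1146] w 0.0391 F [0.6 0.4 4.4]
lifted 31.3 [0.5894 0.2184 0.2339] w 0.0391 F [-0.8  0.4 -0.4]
down hit=True 35.1 [ 0.4993 -0.2054  0.1116] w 0.0389 F [-0.4  0.4  6. ]
released 36.8 [ 0.4986 -0.205   0.2339] w 0.0849 F [ 0.1 -0.3 -0.4]
grip red 40.4 [0.6482 0.221  0.1146] w 0.0389 F [-0.3  3.5  3.6]
lifted 41.6 [0.6476 0.2204 0.2338] w 0.0389 F [ 1.1 -0.1 -1. ]
down hit=True 45.7 [ 0.4391 -0.2056  0.1109] w 0.0389 F [0.5 1.3 4.5]
released 47.4 [ 0.4387 -0.2054  0.2339] w 0.0854 F [ 0.2 -0.4 -1. ]
yellow ([420, 162, 26, 26, 506], [432.5, 174.6]) [-0.0006 -0.0018]
blue ([420, 199, 26, 25, 487], [432.7, 210.9]) [-0.0009 -0.0009]
red ([420, 272, 27, 26, 531], [433.3, 284.5]) [0.0007 0.0004]
end 49.5 [0.45   0.1998 0.3   ] w 0.085 F [0.5 0.  0.8]
```

```bash
python3 - <<'E'
import cv2
s=cv2.imread("pics/side4.png");t=cv2.imread("pics/top4.png")
cv2.imwrite("pics/c4.png",cv2.vconcat([cv2.resize(s[100:200,270:430],(800,300)) if 0 else cv2.resize(s[100:200,270:430],(480,300)),cv2.resize(t[140:340,150:470],(480,300))]))
E
```

```text
(no output)
```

View pics/c4.png

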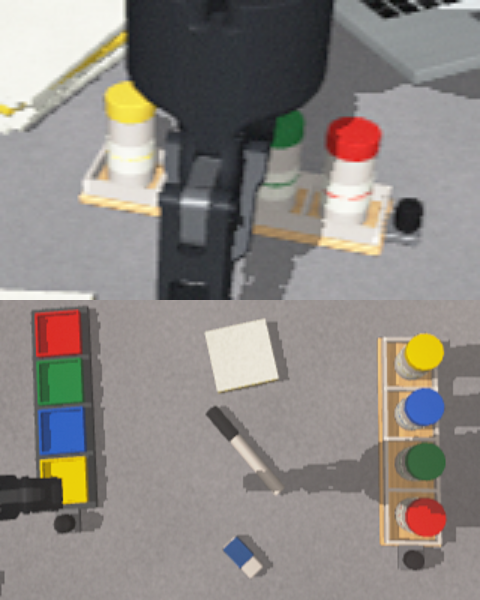

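All four pots stand upright in their places. The green lid is in shadow, so the mask missed it. I'll measure it with a looser mask, then hand in.

```bash
python3 - <<'E'
from mv import *
T=cv2.imread("pics/top4.png");h=cv2.cvtColor(T,cv2.COLOR_BGR2HSV)
m=((h[...,0]>45)&(h[...,0]<95)&(h[...,1]>90)).astype(np.uint8);m[:,:380]=0;m[:150]=0;m[:,470:]=0
ok=False
for b in blobs(m,200):
    d=ray("top",b[1],.088)[:2]-place_xy("green");print(b[:2],d.round(4));ok|=abs(d).max()<.006
if ok: robot.job_done();print("handed in")
E
```

```text
([422, 235, 25, 25, 484], [433.8, 247.3]) [-0.0001 -0.0015]
the job is handed in; nothing more can be done
handed in
```

I moved all four pots to the desk rack in reverse order and handed the job in at about 50 s. From the place farthest from the knob to the nearest, the order is yellow, blue, green, red.

**Last checks:**
- **Position:** every lid measured within 2 mm of the centre of its place in the top view.
- **Seating:** each pot was lowered until it touched the floor, at the expected height to within 1 mm. It was then released and the gripper backed off.
- **Upright:** all four looked upright in the top view. In the side view the gripper hid the blue pot and part of the green one. The arm was clear of everything.

**Two things went wrong along the way:**
- **First yellow transfer:** it was refused because the wrist joint was near its limit. I turned the gripper half a turn in the air with the pot held, and used that orientation for the rest.
- **Green lid check:** its first position check found nothing because the lid was in the arm's shadow. A looser colour mask found it, 1.5 mm off centre.

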